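# Release the left-hand transport lock and seat the dish holder in the imager

## Task

Unlock the dish holder of the small imager: its lock knob has a LEFT-HAND thread, so unscrew it by turning it clockwise (seen from above) until the white line engraved on its top points at the green mark, and do not tighten it. Then slide the holder by its blue post into the imager's hood until you feel it press on the sprung stop inside, with a gentle push of about 6 newtons over the sliding friction (never over 15 on the stop, nor on the lock pin). Leave it there touching the stop, the knob's line still on the green mark, the dish in its well and everything else on the bench where it is.

Things in the scene. Friction and masses are not known exactly. Their poses are not given: they have to be found in the camera images.
- guide: Fixed white slide guide, 110 x 430 mm, side rails 30 mm high. Origin on the bench under the knob's axis; z up; +y is the way the holder slides into the imager; yaw within 0.25 rad. A black bridge, 36 mm (along y) x 140 mm, top 57 mm above the bench, crosses it at the origin and carries the knob.
- knob_grip (a point): Lock knob: dark round fluted steel, 38 mm diameter, 34 mm tall, upright; grip it from above across any diameter. Point on its axis, 13 mm below its top, about 29 mm above the bridge when locked. A white line is engraved on its top, centre to rim. Lead 2.5 mm per rad: it rises as unscrewed, 7.9 mm from locked to open. Turning needs about 0.15 N m; it stays where left.
- lock_knob (a joint): Knob angle, rad; grows CLOCKWISE seen from above (unscrewing, left-hand thread). 0 = tight, white line at the red mark; pi = open, white line at the green mark (within 0.2 rad is right); the thread goes on to 3.9. Starts between 0.35 and 0.9. More than one grasp is needed.
- lock_pin: Steel pin, 8 mm in diameter, under the knob and rising and falling with it; origin at its lower tip. While locked it stands in an 11 mm square hole of the holder; it clears the holder's top when the knob is past 2.3 rad.
- holder: Loose sliding holder: aluminium plate 80 x 300 x 10 mm, about 0.4 kg, 1.5 mm play each side in the guide. Origin on its underside at the lock hole; axes as the guide's; plate from -175 to +125 mm in y. Sliding friction 3 to 6 N (varies). It meets the hidden stop after 28 to 77 mm of travel along +y, different each time: only feeling tells. It stays where left.
- post_center (a point): Centre of the blue square grip post on the holder, 16 x 16 mm, 50 mm tall, standing on the plate 155 mm behind the lock hole (-y); this point is half-way up, 25 mm above the plate's top and 55 mm above the bench. Pinch it or push it.
- holder_well (a point): Centre of the dish well on the holder's top, between four short steel pegs, 70 mm ahead (+y) of the lock hole.
- dish_center (a point): Centre of the clear culture dish with pink filling, 54 mm in diameter, 14 mm tall, lying loose in the well.
- imager: Fixed white imager hood, 170 x 170 x 105 mm, over the guide's far end; origin on the bench under its centre, 190 mm along the guide's +y from the knob; its open mouth faces the knob. Hidden inside is the rubber-faced sprung stop for the holder's front edge: 2 N per mm over 6 mm, then solid. Let go, it slowly eases the holder back a few mm, still touching.
- tip_box: Bystander: blue pipette-tip box with clear lid, 80 x 120 x 62 mm; origin under its centre.
- bottle_amber: Bystander: amber bottle, 60 mm across, 140 mm tall; origin under its centre.
- jar_red: Bystander: jar with red lid, 50 mm across, 70 mm tall; origin under its centre.
- tube_rack: Bystander: yellow tube rack with four tubes, 60 x 140 mm, 60 mm tall; origin under its centre.
- spare_dish: Bystander: spare dish with yellow filling, 54 mm across, 14 mm tall, on the bench; origin under its centre.
- beaker: Bystander: glass beaker, 68 mm across, 85 mm tall; origin under its centre.
- hex_driver: Bystander: hand driver lying on the bench; origin under its centre.
- open_mark (a point): Centre of the green bar (OPEN mark) on the bridge's top, 40 mm from the knob's axis on the guide's -x side (towards the robot). A red bar on the other side is the LOCKED mark.
There are look-alikes about, which are no part of the job. What is shaped like the part that bears dish_center but purple is not meant.

How it is judged:
By the outcome, as a careful person would: the job done as asked, in the order asked, and still so for the second after the job is handed in, with the robot touching nothing.
It also fails if it takes over 72 s, if anything falls off the work surface, if the arm or the gripper's body presses on something with over 40 N, if the wrist force passes 120 N, or if a joint passes its speed limit or range.

## Robot

A 6-joint arm with a two-finger parallel gripper is mounted at the origin on the work surface. World frame = base frame: x ahead of the robot, y to its left, z up, the work surface at z = 0. Lengths are in mm, angles in rad, forces in N, time in s.
With the tool pointing down it reaches from about 275 to 1000 mm from the base axis. Payload 8.4 kg.
Tool frame: the origin (TCP) lies at the very end of the fingers, on their centre line; the grasp point (between the pads) lies 19 mm behind it (r.tcp_to_grasp is the distance from the TCP to the grasp point, in mm); z points along the fingers, y is the line along which they close (so a half turn about z gives the same grasp; the last joint's range is limited). The gripper opens to 85 mm and grips with 20 to 120 N. Pads are 22 mm wide; open, the fingers measure 114 mm over their backs; the gripper's body (76 mm by 85 mm) begins 54 mm behind the grasp point. The pads swing forward as they close: fully open they stand 13 mm farther back than shut.
Start: joints at [-1.277, 0.353, 1.633, -0, 1.155, -0.002], TCP at [182.189, -597.859, 231.281] pointing down, gripper open.
Joint ranges: [-2.63, 2.63], [-0.92, 2.1], [0.06, 2.66], [-1.3, 4.44], [0, 2.69], [-3.02, 3.02]. Speed limits (rad/s): [2.22, 2.22, 2.79, 3.14, 3.14, 3.14].

## Interface

Orientations are given as [roll, pitch, yaw] about the fixed x, y, z axes, in that order (R = Rz(yaw) Ry(pitch) Rx(roll)).
In Python, from rig import r gives the robot as it stands. The module is installed in compiled form; this text tells all that it offers.
- The arm moves only by the tool play_rows, never from a script. Its argument "rows" is a list of rows, each an object with "dp": the shift along the tool's x, y, z in units of 40 mm (1.0 is 40 mm), a list of three; "turn": the turn, a rotation vector about the tool's x, y, z in units of 6 degrees (1.0 is 6 degrees), a list of three; "fingers": the closure, from 0 (fully open) to 1 (shut). In form: [{"dp": [tx, ty, tz], "turn": [wx, wy, wz], "fingers": fingers}, ...]. A call has 1 to 5 rows; each row shifts and turns the commanded pose from where the row before left it, along the tool's axes as they then stand; what a row does not reach is not made up. A row lasts 1/12 s, in which the tool goes at most 41.7 mm and 7.16 degrees, less where a joint would pass 70% of its speed; a pose out of reach is approached as far as the arm can. A call is refused whole if a number of a shift passes 1 or a number of a turn 1, either way. A call with a gripper value outside its range is refused whole. The fingers move at their own pace and stop on an object; "force" is the grip in N (left out, the last holds). Time passes only in rows, so rows that do not move let the fingers close. It gives the time, the measured TCP pose, the force, the opening and the grip force at its end, in the units of the state.
- r.sense(): the state, without advancing time (a new reading comes with each control period).
- r.grab_frame(name): name is "side" or "top"; returns a dict with "pixels" (420x560x3 uint8, red, green, blue), "fx", "fy", "cx", "cy" (pixels), "dist" ([k1, k2, p1, p2, k3] as OpenCV has them; the pictures are not rectified), "pose" (4x4, takes a point from camera to world coordinates). Camera axes: x right, y down, z forward; pixel columns grow to the right and rows downward; lengths in mm; the calibration is good to about 2 mm. A picture is of the moment at which its call begins. There is no depth.
- r.sign_off(): hands the job in; it is judged then, once.
The state is a dict: "clock": time; "qpos": joint angles; "qvel": joint speeds; "joint_efforts": joint torques, N m; "eef_pos": TCP position; "tcp_rot": TCP orientation; "contact_force": force on the tool from outside, world axes, zero at the start; "wrist_torque": the same for the moment, N m; "opening": opening from 0.0 (shut) to 1.0 (fully open); "grasp_force": force on a finger pad.
Only numpy, scipy, OpenCV 4.12 (cv2) and the standard library are available. Lean on these libraries where they do the work, as an engineer would, in place of code of your own. Each camera call takes 0.05 s, during which the arm holds its last target. There are 200 camera calls.

## Working session

There is one attempt and no reset: what is moved stays moved. The work goes in short steps, Python scripts to look and compute and a tool call to move; the robot and the scene stay as the last step left them, time stands still between calls to the robot, and variables do not carry over. Pictures are saved under pics/ and viewed, at most 10 in all, crops included, and the job is handed in when it is done.

Besides the shell and the picture viewer there is one more tool, called as name(argument=value, ...), one argument or row to a line, values as JSON. play_rows: Moves the arm, as the interface text tells. Its arguments: {"type":"object","properties":{"rows":{"type":"array"},"force":{"type":"number"}},"required":["rows"]}

```bash
mkdir -p pics; python3 - <<'E'
from rig import r
import cv2,json
s=r.sense();print(s)
for n in("side","top"):
    f=r.grab_frame(n);cv2.imwrite(f"pics/{n}0.png",cv2.cvtColor(f["pixels"],cv2.COLOR_RGB2BGR))
    print(n,f["fx"],f["fy"],f["cx"],f["cy"],f["dist"],f["pose"])
E
```

```text
{'clock': 0.0, 'qpos': array([-1.27737082e+00,  3.53638077e-01,  1.63416075e+00, -1.78073230e-05,
        1.15520794e+00, -2.43527796e-03]), 'qvel': array([ 0.00053694,  0.00044789, -0.00066701,  0.00110764,  0.00096527,
       -0.00084437]), 'joint_efforts': array([-3.53390205e-03, -6.05248618e+01, -3.42066658e+01, -5.39385735e-05,
        9.29678266e-03, -7.84598967e-06]), 'eef_pos': array([ 182.05773621, -597.37972303,  230.55659194]), 'tcp_rot': array([-3.14017851e+00,  1.28375812e-05,  2.95867999e-01]), 'contact_force': array([0.13346165, 0.50415673, 0.11473913]), 'wrist_torque': array([0.01830469, 0.01158831, 0.0036488 ]), 'grasp_force': 0.0, 'opening': 0.998106989996332}
side 425.75960364959667 425.75960364959667 278.91208796243916 215.11990171236178 [-0.03507087  0.          0.          0.          0.        ] [[-9.96768292e-01 -5.79011200e-02  5.56815193e-02  4.85038055e+02]
 [-8.03161064e-02  7.31400306e-01 -6.77202271e-01  6.66607074e+02]
 [-1.51471033e-03 -6.79485874e-01 -7.33687027e-01  8.80169233e+02]
 [ 0.00000000e+00  0.00000000e+00  0.00000000e+00  1.00000000e+00]]
top 492.47149234346375 492.47149234346375 284.5574019554566 204.68147908573593 [-0.15232275  0.          0.          0.          0.        ] [[ 1.41573975e-02 -9.93446692e-01  1.13416217e-01  4.00964726e+02]
 [-9.99895910e-01 -1.43815344e-02 -1.15824668e-03 -5.20650064e+01]
 [ 2.78175556e-03 -1.13388014e-01 -9.93546889e-01  1.30434998e+03]
 [ 0.00000000e+00  0.00000000e+00  0.00000000e+00  1.00000000e+00]]
```

View pics/side0.png

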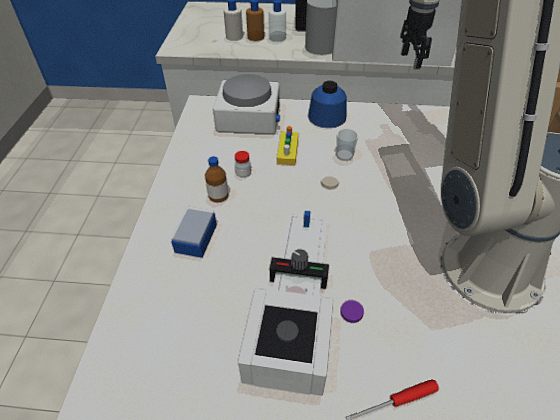

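View pics/top0.png

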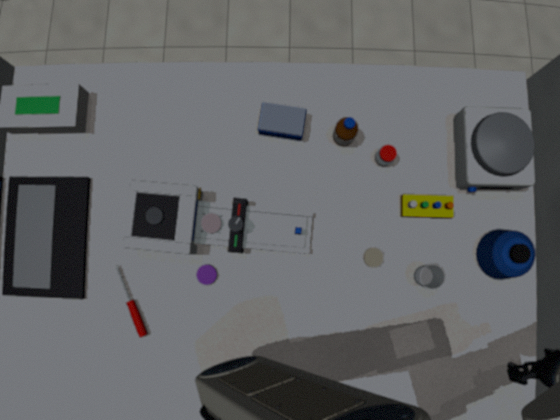

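The side view shows the knob at about (300,258), the green mark at (317,268) and the blue post at (307,218). The top view shows the knob at (236,224), green at (236,241), red at (238,207) and the post at (298,231). Next I'll enlarge both around the knob.

```bash
cat > h.py <<'E'
import numpy as np,cv2
from rig import r
from scipy.optimize import least_squares
def K(f): return np.array([[f["fx"],0,f["cx"]],[0,f["fy"],f["cy"]],[0,0,1.]])
def ray(f,uv):
    p=cv2.undistortPoints(np.array([[uv]],float),K(f),np.array(f["dist"]))[0,0]
    return f["pose"][:3,3],f["pose"][:3,:3]@np.array([p[0],p[1],1])
def atz(f,uv,z):
    o,d=ray(f,uv);return o+d*(z-o[2])/d[2]
def proj(f,P):
    T=np.linalg.inv(f["pose"]);return cv2.projectPoints(np.array(P,float).reshape(-1,1,3),cv2.Rodrigues(T[:3,:3])[0],T[:3,3],K(f),np.array(f["dist"]))[0][:,0]
def tri(fs,uvs):
    A=np.zeros((3,3));b=np.zeros(3)
    for f,u in zip(fs,uvs):
        o,d=ray(f,u);d=d/np.linalg.norm(d);M=np.eye(3)-np.outer(d,d);A+=M;b+=M@o
    return np.linalg.solve(A,b)
def blob(f,box,cond):
    u0,v0,u1,v1=box;hsv=cv2.cvtColor(f["pixels"],cv2.COLOR_RGB2HSV)[v0:v1,u0:u1].astype(int)
    v,u=np.nonzero(cond(hsv[...,0],hsv[...,1],hsv[...,2]));return np.array([u.mean()+u0,v.mean()+v0]),len(u),(u.min()+u0,v.min()+v0,u.max()+u0,v.max()+v0)
G=lambda h,s,v:(h>45)&(h<85)&(s>90)&(v>60)
R=lambda h,s,v:((h<8)|(h>172))&(s>110)&(v>60)
B=lambda h,s,v:(h>100)&(h<125)&(s>120)&(v>50)
def crop(f,box,k):
    u0,v0,u1,v1=box;return cv2.resize(cv2.cvtColor(f["pixels"][v0:v1,u0:u1],cv2.COLOR_RGB2BGR),None,fx=k,fy=k,interpolation=cv2.INTER_CUBIC)
E
python3 - <<'E'
from h import *
S=r.grab_frame("side");T=r.grab_frame("top")
bs=(255,240,340,290);bt=(215,190,260,260);ps=(290,200,325,235);pt=(285,215,312,245)
for n,c,b1,b2 in(("green",G,bs,bt),("red",R,bs,bt),("post",B,ps,pt)):
    a=blob(S,b1,c);b=blob(T,b2,c);print(n,a,b,tri((S,T),(a[0],b[0])))
a=crop(S,(260,200,340,300),6);b=crop(T,(210,190,260,260),8)
im=np.zeros((600,800,3),np.uint8);im[:600,:380]=a[:600,50:430];im[:560,390:790]=b
cv2.imwrite("pics/c1.png",im)
E
```

```text
green (array([315.85294118, 267.70588235]), 34, (np.int64(310), np.int64(266), np.int64(322), np.int64(269))) (array([235.13333333, 240.9       ]), 30, (np.int64(234), np.int64(235), np.int64(236), np.int64(246))) [447.98728473  70.28220713  59.03190438]
red (array([282.08571429, 263.4       ]), 35, (np.int64(276), np.int64(262), np.int64(288), np.int64(265))) (array([238.48484848, 209.18181818]), 33, (np.int64(237), np.int64(204), np.int64(240), np.int64(215))) [528.60361753  63.68668187  58.59210748]
post (array([306.43902439, 218.47560976]), 82, (np.int64(304), np.int64(211), np.int64(309), np.int64(226))) (array([297.74193548, 230.48387097]), 31, (np.int64(295), np.int64(228), np.int64(300), np.int64(233))) [476.38806619 -87.75750179  56.36693576]
```

View pics/c1.png

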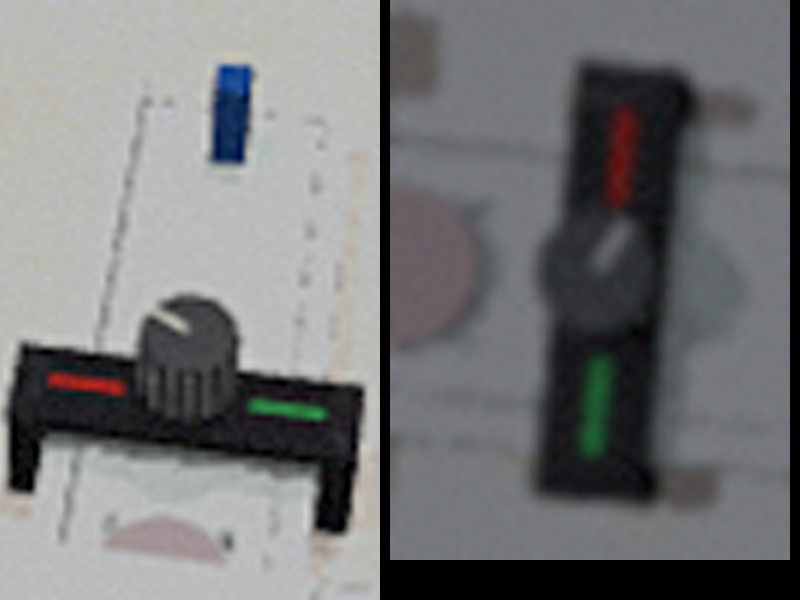

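The crops show the white line just clockwise of the red mark, about 0.45 rad. I'll measure the line angle by sampling brightness on the knob top, and triangulate the height of the top.

```bash
cat >> h.py <<'E'
C=np.array([488.3,67.0]);YAW=-0.082
def theta(f,z,c,plot=None):
    th=np.arange(-0.5,4.2,0.02);g=cv2.cvtColor(f["pixels"],cv2.COLOR_RGB2GRAY).astype(np.float32)
    P=[[c[0]+q*np.cos(YAW-t),c[1]+q*np.sin(YAW-t),z] for t in th for q in np.linspace(5,16,8)]
    uv=proj(f,P).astype(np.float32);b=cv2.remap(g,uv[:,0].reshape(len(th),-1),uv[:,1].reshape(len(th),-1),cv2.INTER_LINEAR).mean(1)
    w=np.clip(b-np.median(b)-0.4*(b.max()-np.median(b)),0,None);w[abs(th-th[b.argmax()])>0.5]=0
    return (w*th).sum()/w.sum(),b.max(),np.median(b)
E
python3 - <<'E'
from h import *
S=r.grab_frame("side");T=r.grab_frame("top")
q=lambda x,y:(260+(x+50)/6-.4,200+y/6-.4)
p=lambda x,y:(210+(x-390)/8-.4,190+y/8-.4)
print("centre",tri((S,T),(q(186,329),p(600,268))),"tip",tri((S,T),(q(148,305),p(627,222))))
for z in(98,101):print(z,theta(S,z,C),theta(T,z,C))
print("knob top centre px",proj(S,[[*C,100]]),proj(T,[[*C,100]]))
E
```

```text
centre [489.81376474  65.53686539  99.92350166] tip [504.41595747  57.26969598 102.67141829]
98 (np.float64(0.7241416582340321), np.float32(159.74768), np.float32(70.41272)) (np.float64(0.33713378912023617), np.float32(91.09509), np.float32(48.28125))
101 (np.float64(0.5373841650764571), np.float32(164.60193), np.float32(70.8479)) (np.float64(0.3727066871280753), np.float32(91.40454), np.float32(48.378662))
knob top centre px [[298.95534039 254.85651369]] [[235.18112324 224.27592452]]
```

play_rows(
  rows=[
    {"dp": [0,0,-0.2],"turn": [0,0,-1],"fingers": 0},
    {"dp": [0,0,0],"turn": [0,0,-1],"fingers": 0},
  ],
)

```text
clock: 0.47
eef_pos: [182.3, -598.3, 240.3]
tcp_rot: [3.14, 0.0, 0.51]
contact_force: [0.7, -0.6, -0.5]
opening: 1.001
grasp_force: 0.0
```

```bash
cat >> h.py <<'E'
def plan(target,yaw,n,fin):
    s=r.sense();p=np.array(s["eef_pos"]);y=s["tcp_rot"][2]
    for i in range(n):
        k=n-i;d=(np.array(target)-p)/k;t=(y-yaw)/k
        c,si=np.cos(y),np.sin(y);dp=np.round(np.array([c*d[0]+si*d[1],si*d[0]-c*d[1],-d[2]])/40,2);tn=np.round(np.degrees(t)/6,2)
        a,b,z=dp*40;p=p+[c*a+si*b,si*a-c*b,-z];y-=np.radians(tn*6)
        if i%5==0:print()
        print('{"dp": [%g, %g, %g], "turn": [0, 0, %g], "fingers": %g},'%(*dp,tn,fin),end=" ")
    print(p,y)
E
python3 -c "
from h import *
plan([489,66.3,165],1.8,20,0)"
```

```text
{"dp": [0.74, -0.54, 0.09], "turn": [0, 0, -0.62], "fingers": 0}, {"dp": [0.77, -0.49, 0.09], "turn": [0, 0, -0.62], "fingers": 0}, {"dp": [0.8, -0.44, 0.09], "turn": [0, 0, -0.62], "fingers": 0}, {"dp": [0.83, -0.38, 0.09], "turn": [0, 0, -0.62], "fingers": 0}, {"dp": [0.85, -0.33, 0.1], "turn": [0, 0, -0.62], "fingers": 0}, 
{"dp": [0.87, -0.27, 0.09], "turn": [0, 0, -0.61], "fingers": 0}, {"dp": [0.89, -0.22, 0.1], "turn": [0, 0, -0.62], "fingers": 0}, {"dp": [0.9, -0.16, 0.09], "turn": [0, 0, -0.61], "fingers": 0}, {"dp": [0.91, -0.1, 0.1], "turn": [0, 0, -0.62], "fingers": 0}, {"dp": [0.91, -0.04, 0.09], "turn": [0, 0, -0.61], "fingers": 0}, 
{"dp": [0.92, 0.02, 0.1], "turn": [0, 0, -0.62], "fingers": 0}, {"dp": [0.91, 0.07, 0.09], "turn": [0, 0, -0.61], "fingers": 0}, {"dp": [0.91, 0.13, 0.1], "turn": [0, 0, -0.62], "fingers": 0}, {"dp": [0.9, 0.19, 0.09], "turn": [0, 0, -0.61], "fingers": 0}, {"dp": [0.88, 0.25, 0.1], "turn": [0, 0, -0.62], "fingers": 0}, 
{"dp": [0.86, 0.31, 0.09], "turn": [0, 0, -0.61], "fingers": 0}, {"dp": [0.84, 0.36, 0.1], "turn": [0, 0, -0.62], "fingers": 0}, {"dp": [0.82, 0.41, 0.09], "turn": [0, 0, -0.61], "fingers": 0}, {"dp": [0.79, 0.47, 0.1], "turn": [0, 0, -0.62], "fingers": 0}, {"dp": [0.75, 0.51, 0.09], "turn": [0, 0, -0.61], "fingers": 0}, [488.84618082  66.12085692 165.05875905] 1.7999066379840734
```

play_rows(
  rows=[
    {"dp": [0.74,-0.54,0.09],"turn": [0,0,-0.62],"fingers": 0},
    {"dp": [0.77,-0.49,0.09],"turn": [0,0,-0.62],"fingers": 0},
    {"dp": [0.8,-0.44,0.09],"turn": [0,0,-0.62],"fingers": 0},
    {"dp": [0.83,-0.38,0.09],"turn": [0,0,-0.62],"fingers": 0},
    {"dp": [0.85,-0.33,0.1],"turn": [0,0,-0.62],"fingers": 0},
  ],
)

```text
clock: 0.88
eef_pos: [259.6, -430.8, 220.8]
tcp_rot: [3.141, -0.0, 0.833]
contact_force: [1.5, 0.6, 0.8]
opening: 1.002
grasp_force: 0.0
```

play_rows(
  rows=[
    {"dp": [0.87,-0.27,0.09],"turn": [0,0,-0.61],"fingers": 0},
    {"dp": [0.89,-0.22,0.1],"turn": [0,0,-0.62],"fingers": 0},
    {"dp": [0.9,-0.16,0.09],"turn": [0,0,-0.61],"fingers": 0},
    {"dp": [0.91,-0.1,0.1],"turn": [0,0,-0.62],"fingers": 0},
    {"dp": [0.91,-0.04,0.09],"turn": [0,0,-0.61],"fingers": 0},
  ],
)

```text
clock: 1.3
eef_pos: [337.1, -265.2, 202.1]
tcp_rot: [3.141, 0.0, 1.154]
contact_force: [0.7, -0.9, -0.1]
opening: 1.003
grasp_force: 0.0
```

play_rows(
  rows=[
    {"dp": [0.92,0.02,0.1],"turn": [0,0,-0.62],"fingers": 0},
    {"dp": [0.91,0.07,0.09],"turn": [0,0,-0.61],"fingers": 0},
    {"dp": [0.91,0.13,0.1],"turn": [0,0,-0.62],"fingers": 0},
    {"dp": [0.9,0.19,0.09],"turn": [0,0,-0.61],"fingers": 0},
    {"dp": [0.88,0.25,0.1],"turn": [0,0,-0.62],"fingers": 0},
  ],
)

```text
clock: 1.72
eef_pos: [414.7, -98.7, 183.0]
tcp_rot: [3.141, 0.0, 1.477]
contact_force: [0.5, -1.0, 0.4]
opening: 1.004
grasp_force: 0.0
```

play_rows(
  rows=[
    {"dp": [0.86,0.31,0.09],"turn": [0,0,-0.61],"fingers": 0},
    {"dp": [0.84,0.36,0.1],"turn": [0,0,-0.62],"fingers": 0},
    {"dp": [0.82,0.41,0.09],"turn": [0,0,-0.61],"fingers": 0},
    {"dp": [0.79,0.47,0.1],"turn": [0,0,-0.62],"fingers": 0},
    {"dp": [0.75,0.51,0.09],"turn": [0,0,-0.61],"fingers": 0},
  ],
)

```text
clock: 2.13
eef_pos: [492.2, 67.1, 164.0]
tcp_rot: [3.141, 0.0, 1.799]
contact_force: [0.6, -0.0, 0.7]
opening: 1.002
grasp_force: 0.0
```

play_rows(
  rows=[
    {"dp": [0,0,0],"turn": [0,0,0],"fingers": 0},
    {"dp": [0,0,0],"turn": [0,0,0],"fingers": 0},
    {"dp": [0,0,0],"turn": [0,0,0],"fingers": 0},
  ],
)

```text
clock: 2.38
eef_pos: [491.2, 65.1, 163.9]
tcp_rot: [-3.141, 0.0, 1.796]
contact_force: [-0.6, -0.6, 0.3]
opening: 0.998
grasp_force: 0.0
```

```bash
python3 -c "
from h import *
s=r.sense();print(s['qpos'],s['eef_pos'],s['tcp_rot'],s['contact_force'])
plan([489,66.3,100],1.8,3,0.2);plan([489,66.3,68],1.8,5,0.2)"
```

```text
[ 1.28851299e-01  2.34869406e-01  1.96988020e+00 -3.46725692e-04
  9.37714097e-01 -9.58876928e-02] [491.22137285  65.06308175 163.87887296] [-3.14069883e+00  1.94672705e-04  1.79574066e+00] [-0.64138098 -0.61736646  0.2825181 ]

{"dp": [0.01, -0.02, 0.53], "turn": [0, 0, -0.01], "fingers": 0.2}, {"dp": [0.02, -0.01, 0.53], "turn": [0, 0, -0.02], "fingers": 0.2}, {"dp": [0.01, -0.02, 0.54], "turn": [0, 0, -0.01], "fingers": 0.2}, [488.91349344  66.17334114  99.87887296] 1.799929451854355

{"dp": [0.01, -0.01, 0.48], "turn": [0, 0, -0.01], "fingers": 0.2}, {"dp": [0.01, -0.01, 0.48], "turn": [0, 0, -0.01], "fingers": 0.2}, {"dp": [0.01, -0.01, 0.48], "turn": [0, 0, -0.01], "fingers": 0.2}, {"dp": [0.01, -0.01, 0.48], "turn": [0, 0, -0.01], "fingers": 0.2}, {"dp": [0, -0.01, 0.48], "turn": [0, 0, -0], "fingers": 0.2}, [488.91336791  66.17202263  67.87887296] 1.7999294518543547
```

play_rows(
  rows=[
    {"dp": [0.01,-0.02,0.48],"turn": [0,0,0],"fingers": 0},
    {"dp": [0.02,-0.01,0.48],"turn": [0,0,0],"fingers": 0},
    {"dp": [0.02,-0.01,0.48],"turn": [0,0,0],"fingers": 0},
    {"dp": [0,0,0.48],"turn": [0,0,0],"fingers": 0},
    {"dp": [0,0,0.46],"turn": [0,0,0],"fingers": 0},
  ],
)

```text
clock: 2.8
eef_pos: [489.1, 65.3, 68.4]
tcp_rot: [3.142, 0.0, 1.793]
contact_force: [-0.1, 0.4, 0.3]
opening: 1.002
grasp_force: 0.0
```

play_rows(
  rows=[
    {"dp": [0,0,0],"turn": [0,0,0],"fingers": 0.3},
    {"dp": [0,0,0],"turn": [0,0,0],"fingers": 0.4},
    {"dp": [0,0,0],"turn": [0,0,0],"fingers": 0.45},
  ],
  force=45,
)

```text
clock: 3.05
eef_pos: [490.1, 66.1, 69.8]
tcp_rot: [3.141, 0.0, 1.794]
contact_force: [-0.2, -0.2, -0.0]
opening: 0.605
grasp_force: 0.0
```

play_rows(
  rows=[
    {"dp": [0,0,0],"turn": [0,0,0],"fingers": 0.6},
    {"dp": [0,0,0],"turn": [0,0,0],"fingers": 0.7},
    {"dp": [0,0,0],"turn": [0,0,0],"fingers": 0.7},
    {"dp": [0,0,0],"turn": [0,0,0],"fingers": 0.7},
  ],
  force=45,
)

```text
clock: 3.38
eef_pos: [488.5, 66.1, 70.3]
tcp_rot: [-3.14, 0.0, 1.795]
contact_force: [-8.4, -4.1, 12.6]
opening: 0.435
grasp_force: 43.5
```

play_rows(
  rows=[
    {"dp": [0,-0.02,-0.02],"turn": [0,0,0.5],"fingers": 0.7},
    {"dp": [0,0,-0.007],"turn": [0,0,1],"fingers": 0.7},
    {"dp": [0,0,-0.007],"turn": [0,0,1],"fingers": 0.7},
    {"dp": [0,0,0],"turn": [0,0,0],"fingers": 0.7},
  ],
  force=45,
)

```text
clock: 3.72
eef_pos: [488.0, 65.9, 71.3]
tcp_rot: [-3.14, 0.001, 1.527]
contact_force: [-5.4, -3.7, 4.1]
opening: 0.432
grasp_force: 45.7
```

```bash
python3 -c "
from h import *
s=r.sense();print(s)
S=r.grab_frame('side');T=r.grab_frame('top')
a=crop(S,(255,190,345,300),5);b=crop(T,(205,190,265,260),6)
im=np.zeros((550,810,3),np.uint8);im[:550,:450]=a;im[:420,450:810]=b
cv2.imwrite('pics/c2.png',im[:,:800])"
```

```text
{'clock': 3.7167, 'qpos': array([ 1.31708686e-01,  3.75621816e-01,  2.03991774e+00, -9.92673304e-04,
        7.27287035e-01,  1.75946963e-01]), 'qvel': array([ 0.00017872,  0.00094079, -0.00184484,  0.00322161, -0.00295348,
       -0.15107145]), 'joint_efforts': array([  1.52798932, -49.41725135, -25.3764081 ,   0.58705514,
        -1.68021441,   1.69404354]), 'eef_pos': array([487.98412166,  65.93094507,  71.31484431]), 'tcp_rot': array([-3.14049288e+00,  8.64916440e-04,  1.52730044e+00]), 'contact_force': array([-5.44175624, -3.73240341,  4.13977336]), 'wrist_torque': array([-0.60948401,  0.71867902, -0.07674718]), 'grasp_force': 45.65916180610657, 'opening': 0.43179887575130277}
```

View pics/c2.png

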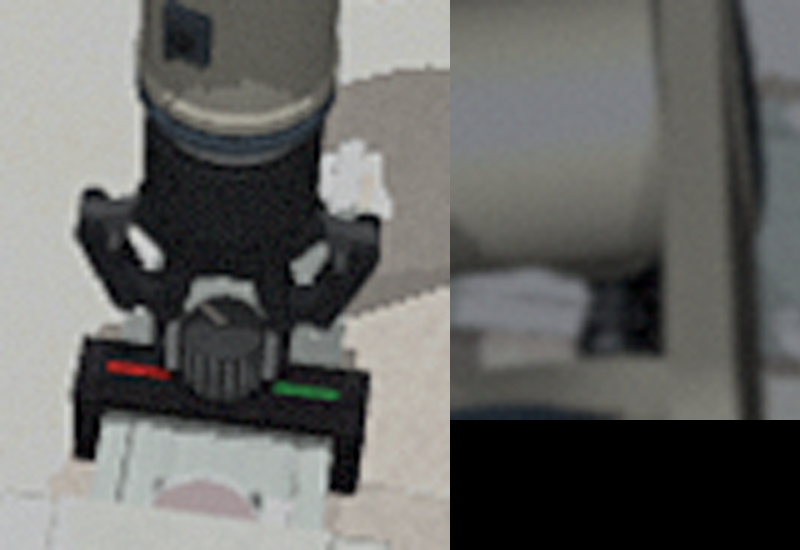

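The fingers hold the knob, and its line, at about (215,312) in the crop, has turned clockwise with the grip. I'll keep turning and watch the force.

play_rows(
  rows=[
    {"dp": [0,0,-0.007],"turn": [0,0,1],"fingers": 0.7},
    {"dp": [0,0,-0.007],"turn": [0,0,1],"fingers": 0.7},
    {"dp": [0,0,-0.007],"turn": [0,0,1],"fingers": 0.7},
    {"dp": [0,0,-0.007],"turn": [0,0,1],"fingers": 0.7},
    {"dp": [0,0,-0.007],"turn": [0,0,1],"fingers": 0.7},
  ],
)

```text
clock: 4.23
eef_pos: [487.4, 65.9, 72.6]
tcp_rot: [-3.14, 0.002, 1.005]
contact_force: [-6.7, -2.5, 5.1]
opening: 0.43
grasp_force: 45.6
```

play_rows(
  rows=[
    {"dp": [0,0,-0.007],"turn": [0,0,1],"fingers": 0.7},
    {"dp": [0,0,-0.007],"turn": [0,0,1],"fingers": 0.7},
    {"dp": [0,0,-0.007],"turn": [0,0,1],"fingers": 0.7},
    {"dp": [0,0,-0.007],"turn": [0,0,1],"fingers": 0.7},
    {"dp": [0,0,-0.007],"turn": [0,0,1],"fingers": 0.7},
  ],
)

```text
clock: 4.65
eef_pos: [486.8, 66.1, 73.9]
tcp_rot: [-3.141, 0.003, 0.482]
contact_force: [-8.2, -0.8, 5.7]
opening: 0.429
grasp_force: 45.7
```

play_rows(
  rows=[
    {"dp": [0,0,-0.008],"turn": [0,0,1],"fingers": 0.7},
    {"dp": [0,0,-0.008],"turn": [0,0,1],"fingers": 0.7},
    {"dp": [0,0,-0.008],"turn": [0,0,1],"fingers": 0.7},
    {"dp": [0,0,-0.008],"turn": [0,0,1],"fingers": 0.7},
    {"dp": [0,0,-0.008],"turn": [0,0,1],"fingers": 0.7},
  ],
)

```text
clock: 5.07
eef_pos: [486.5, 66.5, 75.2]
tcp_rot: [3.141, 0.004, -0.042]
contact_force: [-7.3, 3.0, 2.8]
opening: 0.433
grasp_force: 45.5
```

play_rows(
  rows=[
    {"dp": [0,0,-0.008],"turn": [0,0,1],"fingers": 0.7},
    {"dp": [0,0,-0.008],"turn": [0,0,1],"fingers": 0.7},
    {"dp": [0,0,-0.008],"turn": [0,0,1],"fingers": 0.7},
    {"dp": [0,0,-0.008],"turn": [0,0,1],"fingers": 0.7},
    {"dp": [0,0,-0.008],"turn": [0,0,1],"fingers": 0.7},
  ],
)

```text
clock: 5.48
eef_pos: [486.4, 67.0, 76.7]
tcp_rot: [3.14, 0.004, -0.566]
contact_force: [-7.6, 7.0, 1.5]
opening: 0.43
grasp_force: 45.2
```

play_rows(
  rows=[
    {"dp": [0,0,-0.008],"turn": [0,0,1],"fingers": 0.7},
    {"dp": [0,0,-0.008],"turn": [0,0,1],"fingers": 0.7},
    {"dp": [0,0,-0.008],"turn": [0,0,1],"fingers": 0.7},
    {"dp": [0,0,0],"turn": [0,0,0.2],"fingers": 0.7},
    {"dp": [0,0,0],"turn": [0,0,0],"fingers": 0.7},
  ],
)

```text
clock: 5.9
eef_pos: [486.6, 67.3, 77.6]
tcp_rot: [3.139, 0.003, -0.899]
contact_force: [-7.7, 7.8, 0.2]
opening: 0.429
grasp_force: 45.2
```

```bash
python3 -c "
from h import *
s=r.sense();print(s['qpos'],s['tcp_rot'],s['contact_force'],s['wrist_torque'])
S=r.grab_frame('side')
cv2.imwrite('pics/c3.png',crop(S,(270,235,330,285),10))
for z in(106,108):print(theta(S,z,C))"
```

```text
[1.33244250e-01 3.64429380e-01 2.03738405e+00 2.56089847e-03
 7.43523373e-01 2.60071976e+00] [ 3.13927042  0.00340858 -0.89857143] [-7.70845097  7.79391777  0.15563807] [1.27079959 1.41753431 0.00229917]
(np.float64(3.0628235164423594), np.float32(101.64624), np.float32(35.056885))
(np.float64(3.1926335194038087), np.float32(101.61487), np.float32(35.57141))
```

View pics/c3.png

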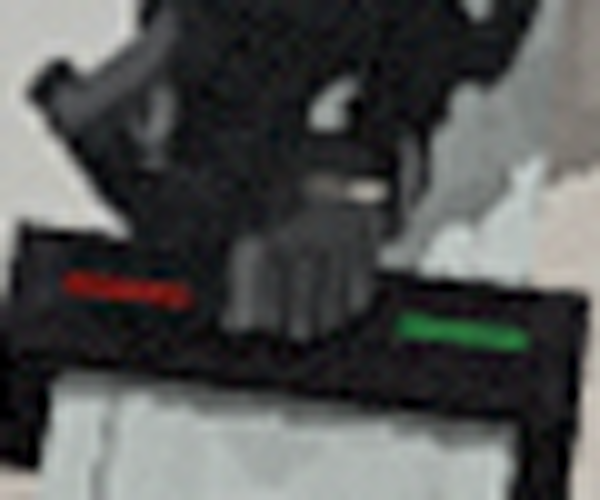

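The line now points at green, from about (310,185) to (385,190) in the crop, nearly parallel to the mark bars. I'll release, back off upward and check it in the clear.

play_rows(
  rows=[
    {"dp": [0,0,0],"turn": [0,0,0],"fingers": 0.4},
    {"dp": [0,0,0],"turn": [0,0,0],"fingers": 0.1},
    {"dp": [0,0,0],"turn": [0,0,0],"fingers": 0.1},
    {"dp": [0,0,0],"turn": [0,0,0],"fingers": 0.1},
  ],
)

```text
clock: 6.28
eef_pos: [489.6, 66.5, 77.9]
tcp_rot: [-3.14, -0.001, -0.896]
contact_force: [0.0, 0.1, 0.5]
opening: 0.902
grasp_force: 0.0
```

play_rows(
  rows=[
    {"dp": [0,0,-0.5],"turn": [0,0,0],"fingers": 0.1},
    {"dp": [0,0,-0.9],"turn": [0,0,0],"fingers": 0.1},
    {"dp": [0,0,-0.9],"turn": [0,0,0],"fingers": 0.2},
    {"dp": [0,0,-0.5],"turn": [0,0,-1],"fingers": 0.5},
    {"dp": [0,0,0],"turn": [0,0,-1],"fingers": 0.8},
  ],
)

```text
clock: 6.7
eef_pos: [492.0, 66.8, 194.2]
tcp_rot: [-3.136, -0.006, -0.682]
contact_force: [1.0, 0.7, 0.4]
opening: 0.528
grasp_force: 0.0
```

```bash
python3 -c "
from h import *
P=[475.6,-87.5];g=np.array([-np.sin(YAW),np.cos(YAW)])
t=np.array(P)-65*g
print(r.sense()['eef_pos'])
plan([*t,140],YAW,7,1)"
```

```text
[492.00381796  66.76713632 194.232894  ]

{"dp": [0.43, 0.66, 0.19], "turn": [0, 0, -0.82], "fingers": 1}, {"dp": [0.38, 0.69, 0.19], "turn": [0, 0, -0.82], "fingers": 1}, {"dp": [0.31, 0.72, 0.2], "turn": [0, 0, -0.82], "fingers": 1}, {"dp": [0.25, 0.74, 0.19], "turn": [0, 0, -0.82], "fingers": 1}, {"dp": [0.19, 0.76, 0.2], "turn": [0, 0, -0.82], "fingers": 1}, 
{"dp": [0.12, 0.78, 0.19], "turn": [0, 0, -0.82], "fingers": 1}, {"dp": [0.05, 0.79, 0.2], "turn": [0, 0, -0.81], "fingers": 1}, [ 470.08353707 -152.31970298  139.832894  ] -0.08214437065213902
```

play_rows(
  rows=[
    {"dp": [0.43,0.66,0.19],"turn": [0,0,-0.82],"fingers": 1},
    {"dp": [0.38,0.69,0.19],"turn": [0,0,-0.82],"fingers": 1},
    {"dp": [0.31,0.72,0.2],"turn": [0,0,-0.82],"fingers": 1},
    {"dp": [0.25,0.74,0.19],"turn": [0,0,-0.82],"fingers": 1},
    {"dp": [0.19,0.76,0.2],"turn": [0,0,-0.82],"fingers": 1},
  ],
)

```text
clock: 7.12
eef_pos: [472.7, -91.1, 150.6]
tcp_rot: [3.142, -0.001, -0.253]
contact_force: [0.5, -0.1, 0.4]
opening: -0.002
grasp_force: 0.0
```

play_rows(
  rows=[
    {"dp": [0.12,0.78,0.19],"turn": [0,0,-0.82],"fingers": 1},
    {"dp": [0.05,0.79,0.2],"turn": [0,0,-0.81],"fingers": 1},
    {"dp": [0,0,0],"turn": [0,0,0],"fingers": 1},
    {"dp": [0,0,0],"turn": [0,0,0],"fingers": 1},
  ],
)

```text
clock: 7.45
eef_pos: [465.7, -153.9, 134.6]
tcp_rot: [-3.142, 0.0, -0.09]
contact_force: [0.1, 0.6, 0.7]
opening: -0.007
grasp_force: 0.0
```

```bash
python3 -c "
from h import *
s=r.sense();print(s['eef_pos'],s['tcp_rot'],s['contact_force'],s['opening'])
S=r.grab_frame('side');T=r.grab_frame('top')
for z in(106,108):print(theta(S,z,C),theta(T,z,C))
a=crop(S,(255,160,345,270+20),4);b=crop(T,(200,185,320,265),4)
im=np.zeros((520,800,3),np.uint8);im[:,:360]=a;im[:320,360:800]=b[:,:440]
cv2.imwrite('pics/c4.png',im)"
```

```text
[ 465.66713283 -153.88484976  134.62145775] [-3.14155156e+00  3.99271755e-04 -9.02136260e-02] [0.07009811 0.59368646 0.72619509] -0.007465162591166185
(np.float64(3.0155431198676057), np.float32(158.0874), np.float32(69.46741)) (np.float64(3.1667791481440304), np.float32(94.08032), np.float32(51.149048))
(np.float64(3.1557370899850543), np.float32(162.03589), np.float32(70.8999)) (np.float64(3.1449402150751853), np.float32(94.38843), np.float32(51.081787))
```

View pics/c4.png

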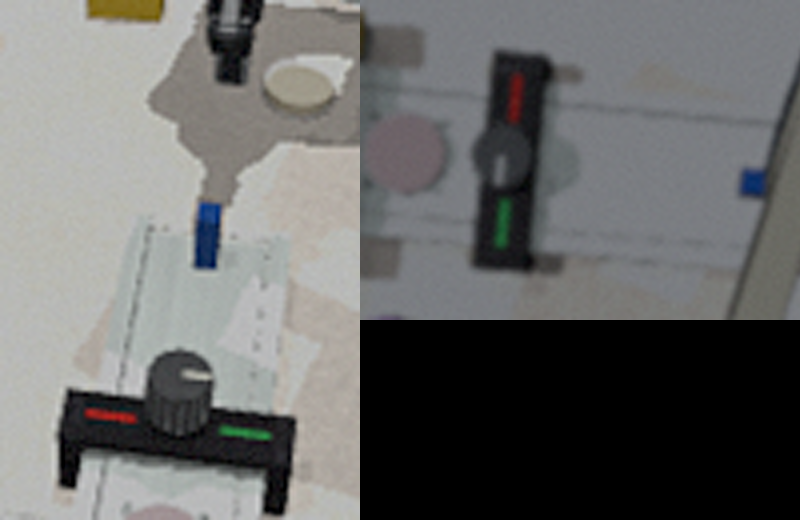

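Both views put the knob at 3.1 to 3.15 rad, with the line on green (crop (195,377) side, (500,170) top). The dish is in its well and the post is unmoved. Next I'll lower the closed fingers behind the post.

```bash
python3 -c "
from h import *
plan([471.5,-137.3,46],YAW,5,1)"
```

```text
{"dp": [0.02, -0.08, 0.45], "turn": [0, 0, -0.01], "fingers": 1}, {"dp": [0.02, -0.08, 0.44], "turn": [0, 0, -0.01], "fingers": 1}, {"dp": [0.02, -0.07, 0.45], "turn": [0, 0, -0.01], "fingers": 1}, {"dp": [0.02, -0.08, 0.44], "turn": [0, 0, -0.02], "fingers": 1}, {"dp": [0.02, -0.07, 0.45], "turn": [0, 0, -0.01], "fingers": 1}, [ 471.45983796 -137.46001558   45.83831793] -0.08212606967867457
```

play_rows(
  rows=[
    {"dp": [0.02,-0.08,0.45],"turn": [0,0,-0.01],"fingers": 1},
    {"dp": [0.02,-0.08,0.44],"turn": [0,0,-0.01],"fingers": 1},
    {"dp": [0.02,-0.07,0.45],"turn": [0,0,-0.01],"fingers": 1},
    {"dp": [0.02,-0.08,0.44],"turn": [0,0,-0.02],"fingers": 1},
    {"dp": [0.02,-0.07,0.45],"turn": [0,0,-0.01],"fingers": 1},
  ],
)

```text
clock: 7.97
eef_pos: [472.0, -136.2, 45.4]
tcp_rot: [3.141, -0.001, -0.079]
contact_force: [-0.8, 0.7, -0.5]
opening: 0.001
grasp_force: 0.0
```

play_rows(
  rows=[
    {"dp": [0,-0.1,0],"turn": [0,0,0],"fingers": 1},
    {"dp": [0,-0.1,0],"turn": [0,0,0],"fingers": 1},
    {"dp": [0,-0.1,0],"turn": [0,0,0],"fingers": 1},
    {"dp": [0,-0.1,0],"turn": [0,0,0],"fingers": 1},
    {"dp": [0,0,0],"turn": [0,0,0],"fingers": 1},
  ],
)

```text
clock: 8.38
eef_pos: [473.4, -121.0, 46.7]
tcp_rot: [3.141, -0.002, -0.08]
contact_force: [-0.4, -0.3, -0.4]
opening: 0.002
grasp_force: 0.0
```

play_rows(
  rows=[
    {"dp": [0,-0.1,0],"turn": [0,0,0],"fingers": 1},
    {"dp": [0,-0.1,0],"turn": [0,0,0],"fingers": 1},
    {"dp": [0,-0.1,0],"turn": [0,0,0],"fingers": 1},
    {"dp": [0,-0.05,0],"turn": [0,0,0],"fingers": 1},
    {"dp": [0,-0.05,0],"turn": [0,0,0],"fingers": 1},
  ],
)

```text
clock: 8.8
eef_pos: [474.3, -105.8, 45.9]
tcp_rot: [3.141, -0.001, -0.08]
contact_force: [-0.3, -4.6, 2.9]
opening: 0.003
grasp_force: 2.1
```

play_rows(
  rows=[
    {"dp": [0,-0.05,0],"turn": [0,0,0],"fingers": 1},
    {"dp": [0,-0.05,0],"turn": [0,0,0],"fingers": 1},
    {"dp": [0,-0.05,0],"turn": [0,0,0],"fingers": 1},
    {"dp": [0,-0.05,0],"turn": [0,0,0],"fingers": 1},
    {"dp": [0,-0.05,0],"turn": [0,0,0],"fingers": 1},
  ],
)

```text
clock: 9.22
eef_pos: [474.8, -95.7, 45.6]
tcp_rot: [3.142, -0.0, -0.08]
contact_force: [-0.4, -5.2, 3.6]
opening: -0.001
grasp_force: 2.4
```

```bash
python3 -c "
from h import *
S=r.grab_frame('side');b=blob(S,(290,195,330,260),B);print(b)
# bottom/top via known z: model centroid at z~56
p=atz(S,b[0],56.37);print(p,(p[:2]-[476.4,-87.76])@[-np.sin(YAW),np.cos(YAW)],r.sense()['eef_pos'])"
```

```text
(array([305.89285714, 222.39285714]), 84, (np.int64(303), np.int64(215), np.int64(309), np.int64(230)))
[475.66233026 -73.64524344  56.37      ] 14.006908175969473 [474.735841   -95.34931752  45.59193833]
```

play_rows(
  rows=[
    {"dp": [0,-0.05,0],"turn": [0,0,0],"fingers": 1},
    {"dp": [0,-0.05,0],"turn": [0,0,0],"fingers": 1},
    {"dp": [0,-0.05,0],"turn": [0,0,0],"fingers": 1},
    {"dp": [0,-0.05,0],"turn": [0,0,0],"fingers": 1},
    {"dp": [0,-0.03,0],"turn": [0,0,0],"fingers": 1},
  ],
)

```text
clock: 9.68
eef_pos: [475.4, -86.3, 45.6]
tcp_rot: [-3.142, 0.0, -0.08]
contact_force: [-0.2, -4.3, 3.0]
opening: -0.003
grasp_force: 2.1
```

play_rows(
  rows=[
    {"dp": [0,-0.02,0],"turn": [0,0,0],"fingers": 1},
    {"dp": [0,-0.02,0],"turn": [0,0,0],"fingers": 1},
    {"dp": [0,-0.02,0],"turn": [0,0,0],"fingers": 1},
    {"dp": [0,-0.02,0],"turn": [0,0,0],"fingers": 1},
    {"dp": [0,-0.02,0],"turn": [0,0,0],"fingers": 1},
  ],
)

```text
clock: 10.1
eef_pos: [475.7, -82.5, 45.6]
tcp_rot: [-3.142, 0.0, -0.08]
contact_force: [0.4, -3.6, 3.4]
opening: -0.003
grasp_force: 2.0
```

Sliding friction reads about 4–5 N. I'll go on in 4 mm steps and check the force after each.

play_rows(
  rows=[
    {"dp": [0,-0.02,0],"turn": [0,0,0],"fingers": 1},
    {"dp": [0,-0.02,0],"turn": [0,0,0],"fingers": 1},
    {"dp": [0,-0.02,0],"turn": [0,0,0],"fingers": 1},
    {"dp": [0,-0.02,0],"turn": [0,0,0],"fingers": 1},
    {"dp": [0,-0.02,0],"turn": [0,0,0],"fingers": 1},
  ],
)

```text
clock: 10.52
eef_pos: [476.0, -78.5, 45.6]
tcp_rot: [-3.142, 0.0, -0.08]
contact_force: [-0.4, -3.8, 2.7]
opening: 0.005
grasp_force: 2.0
```

play_rows(
  rows=[
    {"dp": [0,-0.02,0],"turn": [0,0,0],"fingers": 1},
    {"dp": [0,-0.02,0],"turn": [0,0,0],"fingers": 1},
    {"dp": [0,-0.02,0],"turn": [0,0,0],"fingers": 1},
    {"dp": [0,-0.02,0],"turn": [0,0,0],"fingers": 1},
    {"dp": [0,-0.02,0],"turn": [0,0,0],"fingers": 1},
  ],
)

```text
clock: 10.93
eef_pos: [476.4, -74.5, 45.6]
tcp_rot: [-3.142, 0.0, -0.08]
contact_force: [-0.3, -3.8, 2.5]
opening: 0.001
grasp_force: 1.9
```

play_rows(
  rows=[
    {"dp": [0,-0.02,0],"turn": [0,0,0],"fingers": 1},
    {"dp": [0,-0.02,0],"turn": [0,0,0],"fingers": 1},
    {"dp": [0,-0.02,0],"turn": [0,0,0],"fingers": 1},
    {"dp": [0,-0.02,0],"turn": [0,0,0],"fingers": 1},
    {"dp": [0,-0.02,0],"turn": [0,0,0],"fingers": 1},
  ],
)

```text
clock: 11.35
eef_pos: [476.7, -70.6, 45.6]
tcp_rot: [-3.142, 0.0, -0.08]
contact_force: [-0.7, -4.6, 2.6]
opening: -0.001
grasp_force: 1.8
```

play_rows(
  rows=[
    {"dp": [0,-0.02,0],"turn": [0,0,0],"fingers": 1},
    {"dp": [0,-0.02,0],"turn": [0,0,0],"fingers": 1},
    {"dp": [0,-0.02,0],"turn": [0,0,0],"fingers": 1},
    {"dp": [0,-0.02,0],"turn": [0,0,0],"fingers": 1},
    {"dp": [0,-0.02,0],"turn": [0,0,0],"fingers": 1},
  ],
)

```text
clock: 11.77
eef_pos: [477.0, -66.6, 45.6]
tcp_rot: [-3.142, 0.0, -0.08]
contact_force: [-0.5, -3.3, 2.5]
opening: -0.002
grasp_force: 1.8
```

play_rows(
  rows=[
    {"dp": [0,-0.02,0],"turn": [0,0,0],"fingers": 1},
    {"dp": [0,-0.02,0],"turn": [0,0,0],"fingers": 1},
    {"dp": [0,-0.02,0],"turn": [0,0,0],"fingers": 1},
    {"dp": [0,-0.02,0],"turn": [0,0,0],"fingers": 1},
    {"dp": [0,-0.02,0],"turn": [0,0,0],"fingers": 1},
  ],
)

```text
clock: 12.18
eef_pos: [477.3, -62.6, 45.6]
tcp_rot: [-3.142, 0.0, -0.08]
contact_force: [-0.1, -2.9, 1.4]
opening: 0.002
grasp_force: 1.8
```

play_rows(
  rows=[
    {"dp": [0,-0.02,0],"turn": [0,0,0],"fingers": 1},
    {"dp": [0,-0.02,0],"turn": [0,0,0],"fingers": 1},
    {"dp": [0,-0.02,0],"turn": [0,0,0],"fingers": 1},
    {"dp": [0,-0.02,0],"turn": [0,0,0],"fingers": 1},
    {"dp": [0,-0.02,0],"turn": [0,0,0],"fingers": 1},
  ],
)

```text
clock: 12.6
eef_pos: [477.7, -58.6, 45.6]
tcp_rot: [-3.142, -0.0, -0.08]
contact_force: [-0.0, -3.9, 3.5]
opening: -0.001
grasp_force: 1.7
```

play_rows(
  rows=[
    {"dp": [0,-0.02,0],"turn": [0,0,0],"fingers": 1},
    {"dp": [0,-0.02,0],"turn": [0,0,0],"fingers": 1},
    {"dp": [0,-0.02,0],"turn": [0,0,0],"fingers": 1},
    {"dp": [0,-0.02,0],"turn": [0,0,0],"fingers": 1},
    {"dp": [0,-0.02,0],"turn": [0,0,0],"fingers": 1},
  ],
)

```text
clock: 13.02
eef_pos: [478.0, -54.6, 45.6]
tcp_rot: [-3.142, 0.0, -0.08]
contact_force: [-1.0, -3.5, 1.8]
opening: -0.001
grasp_force: 1.7
```

play_rows(
  rows=[
    {"dp": [0,-0.02,0],"turn": [0,0,0],"fingers": 1},
    {"dp": [0,-0.02,0],"turn": [0,0,0],"fingers": 1},
    {"dp": [0,-0.02,0],"turn": [0,0,0],"fingers": 1},
    {"dp": [0,-0.02,0],"turn": [0,0,0],"fingers": 1},
    {"dp": [0,-0.02,0],"turn": [0,0,0],"fingers": 1},
  ],
)

```text
clock: 13.43
eef_pos: [478.3, -50.6, 45.6]
tcp_rot: [3.142, 0.0, -0.08]
contact_force: [-0.6, -3.0, 1.5]
opening: 0.001
grasp_force: 1.7
```

play_rows(
  rows=[
    {"dp": [0,-0.02,0],"turn": [0,0,0],"fingers": 1},
    {"dp": [0,-0.02,0],"turn": [0,0,0],"fingers": 1},
    {"dp": [0,-0.02,0],"turn": [0,0,0],"fingers": 1},
    {"dp": [0,-0.02,0],"turn": [0,0,0],"fingers": 1},
    {"dp": [0,-0.02,0],"turn": [0,0,0],"fingers": 1},
  ],
)

```text
clock: 13.85
eef_pos: [478.6, -46.6, 45.6]
tcp_rot: [-3.142, 0.0, -0.08]
contact_force: [-0.7, -3.8, 2.0]
opening: 0.003
grasp_force: 1.7
```

play_rows(
  rows=[
    {"dp": [0,-0.02,0],"turn": [0,0,0],"fingers": 1},
    {"dp": [0,-0.02,0],"turn": [0,0,0],"fingers": 1},
    {"dp": [0,-0.02,0],"turn": [0,0,0],"fingers": 1},
    {"dp": [0,-0.02,0],"turn": [0,0,0],"fingers": 1},
    {"dp": [0,-0.02,0],"turn": [0,0,0],"fingers": 1},
  ],
)

```text
clock: 14.27
eef_pos: [478.9, -42.7, 45.6]
tcp_rot: [3.142, 0.0, -0.08]
contact_force: [0.4, -3.5, 2.1]
opening: 0.003
grasp_force: 1.7
```

play_rows(
  rows=[
    {"dp": [0,-0.02,0],"turn": [0,0,0],"fingers": 1},
    {"dp": [0,-0.02,0],"turn": [0,0,0],"fingers": 1},
    {"dp": [0,-0.02,0],"turn": [0,0,0],"fingers": 1},
    {"dp": [0,-0.02,0],"turn": [0,0,0],"fingers": 1},
    {"dp": [0,-0.02,0],"turn": [0,0,0],"fingers": 1},
  ],
)

```text
clock: 14.68
eef_pos: [479.3, -38.6, 45.6]
tcp_rot: [-3.142, -0.0, -0.08]
contact_force: [-1.7, -2.6, 2.8]
opening: -0.003
grasp_force: 1.7
```

play_rows(
  rows=[
    {"dp": [0,-0.02,0],"turn": [0,0,0],"fingers": 1},
    {"dp": [0,-0.02,0],"turn": [0,0,0],"fingers": 1},
    {"dp": [0,-0.02,0],"turn": [0,0,0],"fingers": 1},
    {"dp": [0,-0.02,0],"turn": [0,0,0],"fingers": 1},
    {"dp": [0,-0.02,0],"turn": [0,0,0],"fingers": 1},
  ],
)

```text
clock: 15.1
eef_pos: [479.6, -35.0, 45.6]
tcp_rot: [3.141, -0.0, -0.08]
contact_force: [-1.2, -8.1, 1.8]
opening: -0.001
grasp_force: 4.0
```

The force rose to 8.1 N, about 4.6 N over friction, so this is the stop. I'll press slightly more.

play_rows(
  rows=[
    {"dp": [0,-0.01,0],"turn": [0,0,0],"fingers": 1},
    {"dp": [0,-0.01,0],"turn": [0,0,0],"fingers": 1},
  ],
)

```text
clock: 15.27
eef_pos: [479.6, -34.4, 45.6]
tcp_rot: [3.141, -0.0, -0.08]
contact_force: [-0.2, -8.9, 1.8]
opening: -0.001
grasp_force: 4.4
```

play_rows(
  rows=[
    {"dp": [0,-0.01,0],"turn": [0,0,0],"fingers": 1},
    {"dp": [0,0,0],"turn": [0,0,0],"fingers": 1},
  ],
)

```text
clock: 15.43
eef_pos: [479.7, -34.0, 45.6]
tcp_rot: [3.141, -0.0, -0.08]
contact_force: [-0.1, -8.0, 3.2]
opening: -0.002
grasp_force: 4.2
```

play_rows(
  rows=[
    {"dp": [0,-0.01,0],"turn": [0,0,0],"fingers": 1},
    {"dp": [0,-0.01,0],"turn": [0,0,0],"fingers": 1},
  ],
)

```text
clock: 15.6
eef_pos: [479.7, -33.4, 45.6]
tcp_rot: [3.141, -0.0, -0.08]
contact_force: [-1.3, -10.6, 3.2]
opening: -0.0
grasp_force: 5.3
```

About 10 N in total, so 6–7 N over friction. I'll back off gently along −y and then lift.

play_rows(
  rows=[
    {"dp": [0,0.03,0],"turn": [0,0,0],"fingers": 1},
    {"dp": [0,0.05,0],"turn": [0,0,0],"fingers": 1},
    {"dp": [0,0.1,0],"turn": [0,0,0],"fingers": 1},
    {"dp": [0,0.3,0],"turn": [0,0,0],"fingers": 1},
    {"dp": [0,0.5,0],"turn": [0,0,0],"fingers": 1},
  ],
)

```text
clock: 16.02
eef_pos: [476.5, -71.7, 45.5]
tcp_rot: [-3.141, 0.0, -0.078]
contact_force: [-0.1, -0.3, 0.7]
opening: 0.001
grasp_force: 0.0
```

play_rows(
  rows=[
    {"dp": [0,0.6,-0.3],"turn": [0,0,0],"fingers": 1},
    {"dp": [0,0.6,-0.8],"turn": [0,0,0],"fingers": 1},
    {"dp": [0,0.8,-0.9],"turn": [0,0,0],"fingers": 1},
    {"dp": [0,0.8,-0.9],"turn": [0,0,0],"fingers": 1},
    {"dp": [0,0.8,-0.5],"turn": [0,0,0],"fingers": 1},
  ],
)

```text
clock: 16.43
eef_pos: [465.9, -208.6, 174.8]
tcp_rot: [3.141, -0.002, -0.08]
contact_force: [2.2, -0.7, -1.3]
opening: 0.0
grasp_force: 0.0
```

play_rows(
  rows=[
    {"dp": [0,0,0],"turn": [0,0,0],"fingers": 1},
    {"dp": [0,0,0],"turn": [0,0,0],"fingers": 1},
    {"dp": [0,0,0],"turn": [0,0,0],"fingers": 1},
    {"dp": [0,0,0],"turn": [0,0,0],"fingers": 1},
    {"dp": [0,0,0],"turn": [0,0,0],"fingers": 1},
  ],
)

```text
clock: 16.85
eef_pos: [465.0, -205.6, 170.6]
tcp_rot: [-3.141, 0.002, -0.079]
contact_force: [0.5, -0.5, 0.4]
opening: 0.002
grasp_force: 0.0
```

```bash
python3 -c "
from h import *
print(r.sense()['eef_pos'],r.sense()['contact_force'])
S=r.grab_frame('side');T=r.grab_frame('top')
b=blob(S,(285,195,330,262),B);p=atz(S,b[0],56.37);print(b,p,(p[:2]-[476.4,-87.76])@[-np.sin(YAW),np.cos(YAW)])
for z in(106,108):print(theta(S,z,C),theta(T,z,C))
a=crop(S,(255,190,345,320),4);b=crop(T,(190,185,300,265),4)
im=np.zeros((520,800,3),np.uint8);im[:,:360]=a;im[:320,360:800]=b
cv2.imwrite('pics/c5.png',im)"
```

```text
[ 465.03406452 -205.55535795  170.64443216] [ 0.48123309 -0.49544329  0.43658217]
(array([303.04819277, 239.63855422]), 83, (np.int64(300), np.int64(232), np.int64(306), np.int64(247))) [480.59040299 -15.13162058  56.37      ] 72.72756769905588
(np.float64(3.01475884501627), np.float32(156.1366), np.float32(69.37085)) (np.float64(3.175739534536335), np.float32(94.34546), np.float32(50.57312))
(np.float64(3.1553054578967696), np.float32(160.39136), np.float32(71.46692)) (np.float64(3.1536597477008), np.float32(94.739746), np.float32(50.43213))
```

View pics/c5.png

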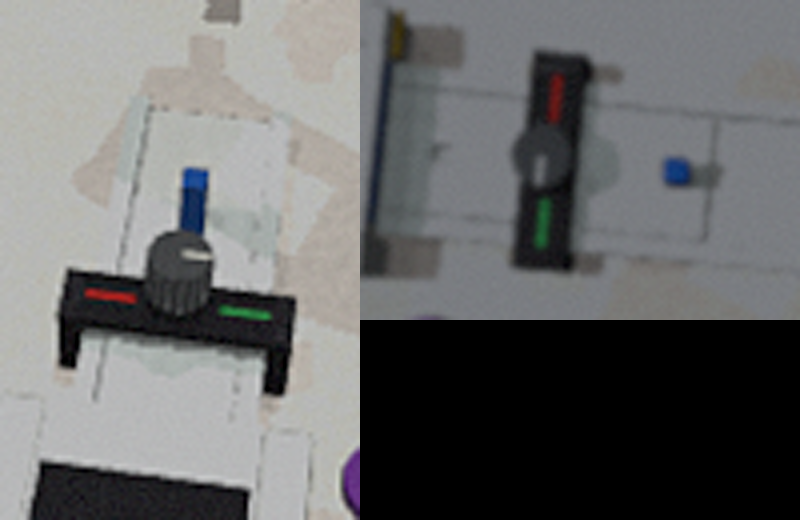

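The picture shows the knob line still on green (crop (195,257) and (540,170)), the post about 73 mm further in, and the dish inside the hood. The gripper is clear of everything, so I'm handing in.

```bash
python3 -c "
from rig import r
print(r.sign_off())"
```

```text
the job is handed in; nothing more can be done
None
```

The job is handed in: the knob is unscrewed with its line on the green mark, and the holder slid in about 73 mm and was pressed on the stop with about 6–7 N over friction. The arm is clear of everything; the dish was out of view inside the hood, so I couldn't check it in its well.

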